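Load a spray can into a sprung ring cradle and hold it down

ROBOT

A 7-joint arm with a two-finger parallel gripper is mounted at the origin on a cart in front of the work surface, level with it; the furniture and walls round the work are solid. World frame = base frame: x ahead of the robot, y to its left, z up, the work surface at z = 0. Lengths are in m, angles in rad, forces in N, time in s.
With the tool pointing down it reaches from about 0.4 to 0.875 m from the base axis. Payload 19.3 kg.
Tool frame: the origin (TCP) lies midway between the tips of the shut fingers; the grasp point (between the pads) lies 19 mm behind it; x points along the fingers, y is the direction in which the jaws open and shut, and the axes are right-handed (so a half turn about x gives the same grasp; the last joint's range is limited). The gripper opens to 85 mm and grips with 20 to 120 N. Pads are 22 mm wide; open, the fingers measure 114 mm over their backs; the gripper's body (76 mm by 85 mm) begins 54 mm behind the grasp point. The pads swing forward as they close: fully open they stand 13 mm farther back than shut.
Start: joints at [1.165, 0.521, -0.036, 1.599, 0.021, 1.021, -0.113], TCP at [0.206, -0.59, 0.231] pointing down, gripper open.
Joint ranges: [-2.91, 2.91], [-0.3, 2.13], [-1.5, 1.42], [0.17, 2.43], [-1.26, 4.41], [0.16, 1.93], [-2.52, 2.52]. Speed limits (rad/s): [1.89, 1.89, 2.39, 2.39, 3.01, 3.01, 3.01].

INTERFACE

Orientations are given as a rotation vector (axis times angle).
In Python, from rig import r gives the robot as it stands.
- The arm moves only by the tool step_arm, never from a script. Its argument "series" is one flat list of numbers, 5 for each row, row after row: the shift along the tool's x, y, z in m, then the turn about the tool's x in degrees, then the finger opening in m, from 0 to 0.0854. A call has 1 to 8 rows; each row shifts and turns the commanded pose from where the row before left it, along the tool's axes as they then stand; what a row does not reach is not made up. A row lasts 1/8 s, in which the tool goes at most 62.5 mm and 10.7 degrees, less where a joint would pass 70% of its speed; a pose out of reach is approached as far as the arm can. A call with a gripper value outside its range is refused whole. The fingers move at their own pace and stop on an object; "grip_force" is the grip in N (left out, the last holds). Time passes only in rows, so rows that do not move let the fingers close. It gives the time, the measured TCP pose, the force and the opening at its end, in the units of the state.
- r.get_obs(): the state, without advancing time (a new reading comes with each control period).
- r.grab_frame(name): name is "side" or "top"; returns a dict with "img" (384x512x3 uint8, blue, green, red), "fx", "fy", "cx", "cy" (pixels), "view" (4x4, takes a point from world to camera coordinates). Camera axes: x right, y down, z forward; pixel columns grow to the right and rows downward; lengths in m; the calibration is good to about 2 mm. A picture is of the moment at which its call begins. There is no depth.
- r.job_done(): hands the job in, once; it reports no verdict.
The state is a dict: "clock": time; "q": joint angles; "qvel": joint speeds; "tau": joint torques, N m; "eef_pos": TCP position; "tool_rot": TCP orientation; "wrist_force": force on the tool from outside, world axes, zero at the start; "torque": the same for the moment, N m; "opening": opening from 0.0 (shut) to 1.0 (fully open).
Only numpy, scipy, OpenCV 4.12 (cv2) and the standard library are available. Lean on these libraries where they do the work, as an engineer would, in place of code of your own. Each camera call takes 0.05 s, during which the arm holds its last target.

TASK

Slide the carrier along its rail to the loading station, where its detent clicks in, and let go of it. Then take the spray can, stand it upright in the sprung ring cradle on the carrier and press it down until the ring is fully home on the carrier plate. Finish while still holding it pressed down, so that I can turn the retaining clips over the ring's foot; leave the other things on the bench where they are.

Things in the scene. Friction and masses are not known exactly. Their poses are not given: they have to be found in the camera images.
- rail: Low aluminium rail bed fixed to the worktop, 80 x 340 mm and 21 mm high at its end stops; origin on the worktop at the centre of its underside. Its y axis runs along the rail, towards the loading station; z up. A small dark index lug stands out on its -x side at the loading station.
- station (a point): Fixed point of the rail, 80 mm from its origin along its +y: the axis of the ring cradle stands here (in plan) when the carrier is at the loading station. Height 25 mm.
- carriage (a joint): Travel of the carrier along the rail's +y, in m: 0 at the one end stop, 0.16 at the other. The loading station, with a spring-ball detent, is at 0.130 (30 mm short of the end stop). Sliding takes about 2 N; entering or leaving the detent about 5 N; the detent draws the carrier in over its last 2 to 3 mm and holds it.
- handle (a point): Centre of the round head of the carrier's black upright handle knob: 24 mm in diameter, from 64 to 88 mm above the worktop (this point at 74 mm), on a 16 mm stem; it may be pinched from above or pushed. It stands on the carrier's plate (100 x 148 mm, grey, top face 25 mm above the worktop) 78 mm from the ring's axis, on the rail's -y side of it. The ring's outer edge comes within 29 mm of the knob's axis.
- ring (a joint): Downward travel of the sprung ring cradle in m: 0 is up, 0.014 is fully home with its foot flange on the carrier's plate. Spring: about 5 N to start it moving down and 15 N to hold it home, the weight of the can (2.4 to 3.7 N) included.
- cradle_floor (a point): Centre of the floor on which the can stands inside the ring cradle (a round aluminium cup open at the top, bore 74 mm across, widening at the mouth to 82 mm, 98 mm outside at its foot flange). With the ring up the floor is 57 mm and the rim 85 mm above the worktop; it moves with the ring and with the carrier.
- spray_can: Standing spray can with a cap, 205 mm tall, 65 mm across; origin at the centre of its base, z along its axis. Its round cap is 56 mm across, from 163 to 205 mm above the base, and fixed on: grip it there from above. 0.25 to 0.38 kg.
- glue_bottle: Bystander: glue bottle with a thin nozzle, 62 mm across, 175 mm tall, standing; origin at the centre of its base.
- cartridge: Bystander: sealant cartridge with a long nozzle, 49 mm across, 276 mm tall, standing; origin at the centre of its base.
- offcut: Bystander: wooden offcut 32 x 90 x 32 mm (long along its y), origin at the centre of its underside.
- wedge: Bystander: wooden wedge 30 x 120 x 26 mm (long along its y), origin at the centre of its underside.
- sanding_block: Bystander: sanding block 66 x 110 x 33 mm, origin at the centre of its underside.

How it is judged:
On the way:
1. the carrier is at the loading station, in its detent and let go, with the can not yet in the cradle (value of joint carriage between 0.126 and 0.134 m and horizontal distance between spray_can and cradle_floor above 0.06 m and contact force between each of the fingers, the arm and rail below 0.5 N), for 0.2 s.
At the end, for the whole second after the job is handed in: Carrier within 4 mm of the loading station; can at rest on the cradle floor (4 mm in height, 8 mm from its axis, tilt under 0.1 rad); ring at least 11.5 of its 14 mm down; the robot still holds or presses the can (over 3 N), which bears on the ring with more than 8 N (value of joint carriage between 0.126 and 0.134 m and value of joint ring above 0.0115 m and horizontal distance between spray_can and cradle_floor below 0.008 m and z of spray_can in the frame of cradle_floor between -0.004 and 0.004 m and angle between spray_can's own z axis and vertical below 0.1 rad and contact force between spray_can and ring above 8 N and contact force between any of the fingers, the arm and spray_can above 3 N and linear speed of spray_can below 0.02 m/s); the arm keeps its last pose, push and grip.
It fails at once if one of the other things was shifted by more than 25 mm (distance of any of glue_bottle, cartridge, offcut, wedge, sanding_block from where it was at the start of the episode above 0.025 m).
It fails at once if the spray can was tipped over (angle between spray_can's own z axis and vertical above 0.5 rad).
It also fails if it takes over 54 s, if anything falls off the work surface, if the arm or the gripper's body presses on something with over 40 N, if the wrist force passes 120 N, or if a joint passes its speed limit or range.

## Working session

There is one attempt and no reset: what is moved stays moved. The work goes in short steps, Python scripts to look and compute and a tool call to move; the robot and the scene stay as the last step left them, time stands still between calls to the robot, and variables do not carry over. Pictures are saved under pics/ and viewed, and the job is handed in when it is done.

Besides the shell and the picture viewer there is one more tool, called after ">>>" by a JSON object that holds its "method" and its "body", one argument or row to a line. step_arm: Moves the arm, as the interface text tells. Its arguments: {"type":"object","properties":{"series":{"type":"array"},"grip_force":{"type":"number"}},"required":["series"]}

```bash
mkdir -p pics; ls
cat > h.py <<'E'
import numpy as np,cv2
from rig import r
from scipy.spatial.transform import Rotation as R
def ray(f,u,v):
    V=np.array(f["view"]);Rm=V[:3,:3];t=V[:3,3]
    d=Rm.T@np.array([(u-f["cx"])/f["fx"],(v-f["cy"])/f["fy"],1.]);c=-Rm.T@t
    return c,d
def onz(f,u,v,z):
    c,d=ray(f,u,v);return c+d*(z-c[2])/d[2]
def proj(f,p):
    V=np.array(f["view"]);q=V[:3,:3]@np.array(p)+V[:3,3]
    return f["fx"]*q[0]/q[2]+f["cx"],f["fy"]*q[1]/q[2]+f["cy"]
E
python3 - <<'E'
from h import *
for n in("side","top"):
    f=r.grab_frame(n);cv2.imwrite(f"pics/{n}0.png",cv2.resize(f["img"],(768,576)) )
    cv2.imwrite(f"pics/{n}0raw.png",f["img"]); 
    print(n,f["fx"],f["cx"],f["cy"],np.round(f["view"],3).tolist())
print(r.get_obs())
E
```

```text
pics
side 351.92407589576055 250.42178480397777 191.77472342218573 [[0.866, -0.499, 0.019, -0.414], [-0.273, -0.506, -0.818, 0.235], [0.418, 0.704, -0.575, 0.621], [0.0, 0.0, 0.0, 1.0]]
top 397.1906739335174 257.3825858827686 194.1188032033581 [[-0.025, -1.0, 0.001, 0.112], [-0.99, 0.024, -0.142, 0.563], [0.142, -0.005, -0.99, 0.947], [0.0, 0.0, 0.0, 1.0]]
{'clock': 0.1, 'q': array([ 1.16480227,  0.52195427, -0.03632115,  1.59989517,  0.0211608 ,
        1.02107284, -0.11278985]), 'qvel': array([ 0.00010761, -0.0005462 ,  0.00102604, -0.0015927 , -0.00081039,
       -0.00022156,  0.00117969]), 'tau': array([ 7.70624232e-03, -9.28489780e+01,  1.98631436e+00, -3.70532048e+01,
        1.83678302e-02,  5.42211739e-03, -1.12166532e-05]), 'eef_pos': array([ 0.20583977, -0.5898495 ,  0.23080342]), 'tool_rot': array([ 2.03954863,  0.34665205, -2.03994345]), 'wrist_force': array([ 0.42278172, -0.17221225, -0.32360248]), 'torque': array([ 0.01000146, -0.02855751, -0.04039277]), 'opening': 1.003115367268997}
```

View pics/side0.png

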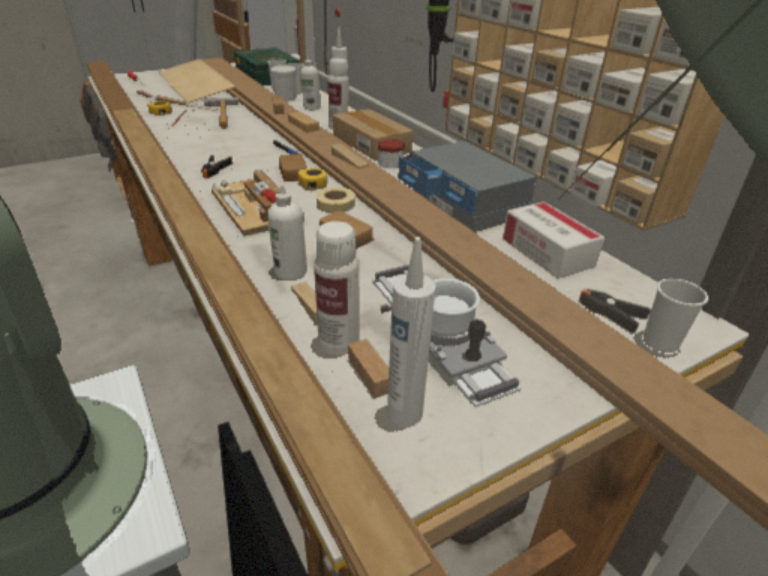

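View pics/top0.png

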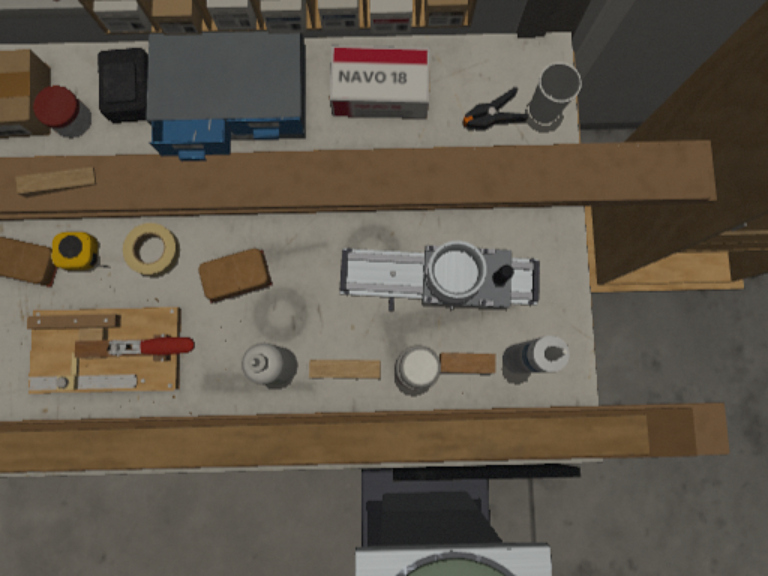

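The top view shows the rail running leftwards (+y), with the lug at about (391,305). The ring is at (456,272), the knob at (503,273) and the can cap at (418,365), all in 768-wide pixels. I'll zoom in to measure.

Run:
```python
import cv2
a=cv2.imread("pics/top0raw.png")[150:270,210:410];cv2.imwrite("pics/topz.png",cv2.resize(a,None,fx=4,fy=4,interpolation=cv2.INTER_CUBIC))
a=cv2.imread("pics/side0raw.png")[135:285,190:360];cv2.imwrite("pics/sidez.png",cv2.resize(a,None,fx=4,fy=4,interpolation=cv2.INTER_CUBIC))
```

```text
(no output)
```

View pics/topz.png

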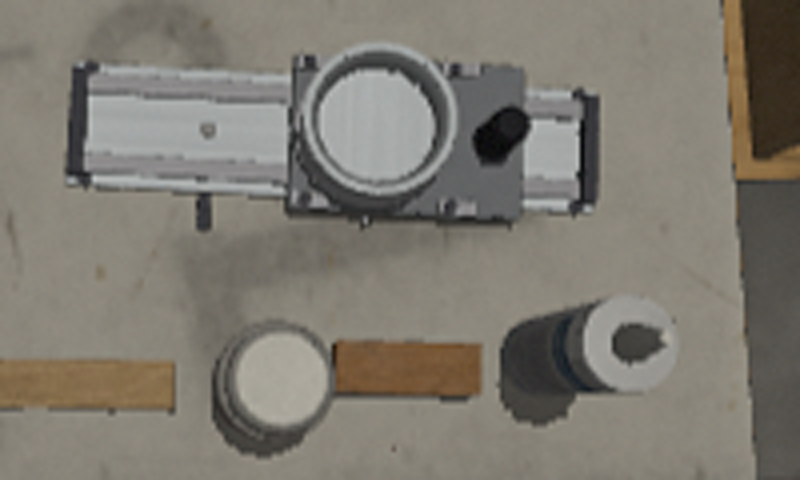

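View pics/sidez.png

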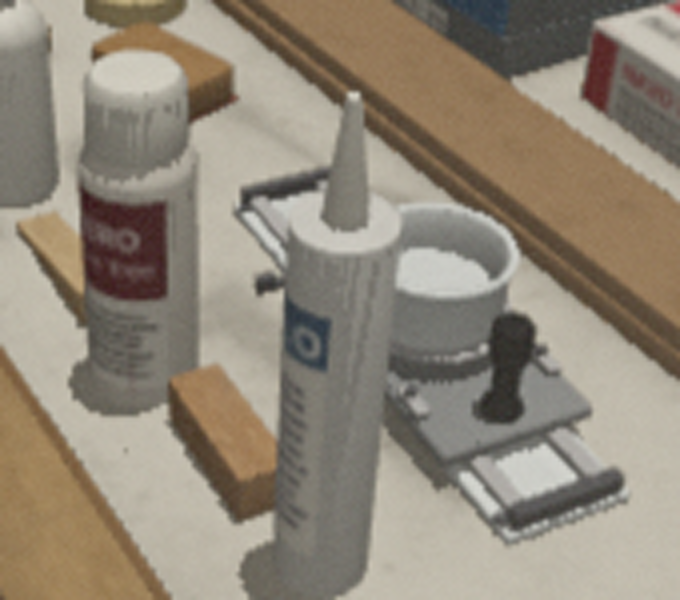

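Run:
```python
from h import *
f=r.grab_frame("top")
P=lambda x,y,z:onz(f,(x+.5)/4-.5+210,(y+.5)/4-.5+150,z)
# refine cap via threshold
im=f["img"];g=im.astype(int)
m=((g.min(2)>185)).astype(np.uint8);m[:, :]*=1
sub=m[230:262,262:298];n,l,s,c=cv2.connectedComponentsWithStats(sub);print(s[1:],c[1:]+[262,230])
cap=P(281,379,.205);ring=P(379,120,.085);knob=P(514,124,.088)
L=P(79,124,.021);Rr=P(591,152,.021);
print("cap",cap,"ring",ring,"knob",knob,"railends",L,Rr)
d=(L-Rr);print("len",np.linalg.norm(d));o=(L+Rr)/2;d/=np.linalg.norm(d);print("o",o,"dir",d,"ang from +y",np.degrees(np.arctan2(-d[0],d[1])))
print("station",o+.08*d,"lug",P(204,212,.015))
print("ring along",(ring-o)@d,"knob->ring",ring-knob,np.linalg.norm((ring-knob)[:2]))
for nm,a in dict(plTL=(293,66),plTR=(523,66),plBL=(290,212),plBR=(522,216)).items(): print(nm,P(*a,.025))
print("cart",P(628,345,.215),"off",P(335,342,.032),P(482,390,.032))
o=r.get_obs();print(R.from_rotvec(o["tool_rot"]).as_matrix().round(3))
f=r.grab_frame("side")
S=lambda x,y,z:onz(f,(x+.5)/4-.5+190,(y+.5)/4-.5+135,z)
print("side knob",S(515,322,.088),"rim",S(450,248,.085),"cap",S(137,70,.205),"wedge",)
for p in (knob,ring,cap): print(proj(f,p),[ (v-a+.5)*4-.5 for v,a in zip(proj(f,p),(190,135))])
```

```text
[] []
cap [0.43832304 0.05566942 0.205     ] ring [ 0.5917484  -0.01471275  0.085     ] knob [ 0.58682754 -0.09439575  0.088     ] railends [0.60524739 0.16824357 0.021     ] [ 0.5791773  -0.15654175  0.021     ]
len 0.32582994638528573
o [0.59221234 0.00585091 0.021     ] dir [0.08001132 0.99679395 0.        ] ang from +y -4.589216606040587
station [0.59861325 0.08559442 0.021     ] lug [0.54761856 0.09010378 0.015     ]
ring along -0.020534846187094724 knob->ring [ 0.00492085  0.079683   -0.003     ] 0.07983480454327403
plTL [0.63869054 0.03107834 0.025     ]
plTR [ 0.63508196 -0.11551457  0.025     ]
plBL [0.54506781 0.03615156 0.025     ]
plBR [ 0.53892639 -0.10963472  0.025     ]
cart [ 0.45078253 -0.11869798  0.215     ] off [0.46275414 0.01157253 0.032     ] [ 0.43114882 -0.07767967  0.032     ]
[[-0.     0.329 -0.944]
 [ 0.001 -0.944 -0.329]
 [-1.    -0.001  0.   ]]
side knob [ 0.58919678 -0.09376963  0.088     ] rim [ 0.60210825 -0.01950505  0.085     ] cap [0.44270946 0.05672266 0.205     ] wedge
(np.float64(317.6870180269444), np.float64(215.62269328944976)) [np.float64(512.2480721077775), np.float64(323.990773157799)]
(np.float64(297.24011262452655), np.float64(196.80851664318791)) [np.float64(430.4604504981062), np.float64(248.73406657275166)]
(np.float64(222.19171824228923), np.float64(152.824490305569)) [np.float64(130.2668729691569), np.float64(72.79796122227594)]
```

Run:
```python
from h import *
fs=r.grab_frame("side");ft=r.grab_frame("top")
out=[]
for f in(fs,ft):
    V=np.array(f["view"]);print("cam",-V[:3,:3].T@V[:3,3])
    im=cv2.convertScaleAbs(f["img"],alpha=1.8,beta=20);im=cv2.resize(im,(768,576))
    for p in [(.206,-.59,.231),(.4,-.45,.35),(.5,-.3,.35),(.55,-.2,.35),(.588,-.094,.35),(.588,-.094,.08)]:
        V=np.array(f["view"]);q=V[:3,:3]@np.array(p)+V[:3,3]
        u,v=proj(f,p)
        if q[2]>0:cv2.circle(im,(int(u*1.5),int(v*1.5)),4,(0,0,255),2);print(p,u*1.5,v*1.5)
    out.append(im)
cv2.imwrite("pics/s1.png",out[0]);cv2.imwrite("pics/t1.png",out[1])
```

```text
cam [ 0.1637369  -0.52442962  0.55710685]
(0.206, -0.59, 0.231) 585.552102300867 1246.1599790120147
(0.4, -0.45, 0.35) 695.4976525135529 419.10389737953346
(0.5, -0.3, 0.35) 597.5101038227047 242.22031192563952
(0.55, -0.2, 0.35) 550.8803383758329 183.71838686649176
(0.588, -0.094, 0.35) 506.82900826155935 143.04157206063596
(0.588, -0.094, 0.08) 476.2799214295236 327.3964858437128
cam [0.42608383 0.10271231 1.01717316]
(0.206, -0.59, 0.231) 939.4240060838965 539.2160856635043
(0.4, -0.45, 0.35) 885.0849976495828 387.8150424669729
(0.5, -0.3, 0.35) 740.1270163979787 301.5083924597427
(0.55, -0.2, 0.35) 647.9364700254891 260.1668753295485
(0.588, -0.094, 0.35) 552.9927315277685 229.90648812896544
(0.588, -0.094, 0.08) 505.88603762104043 271.09973659753916
```

View pics/s1.png

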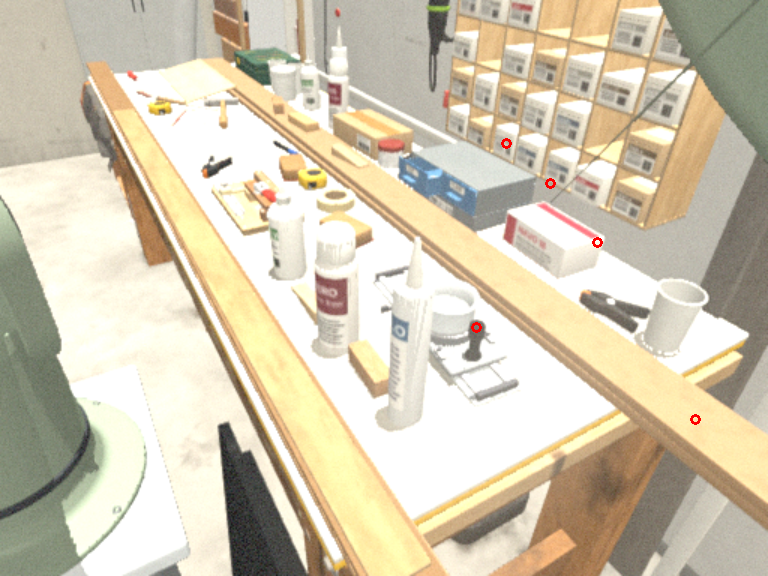

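View pics/t1.png

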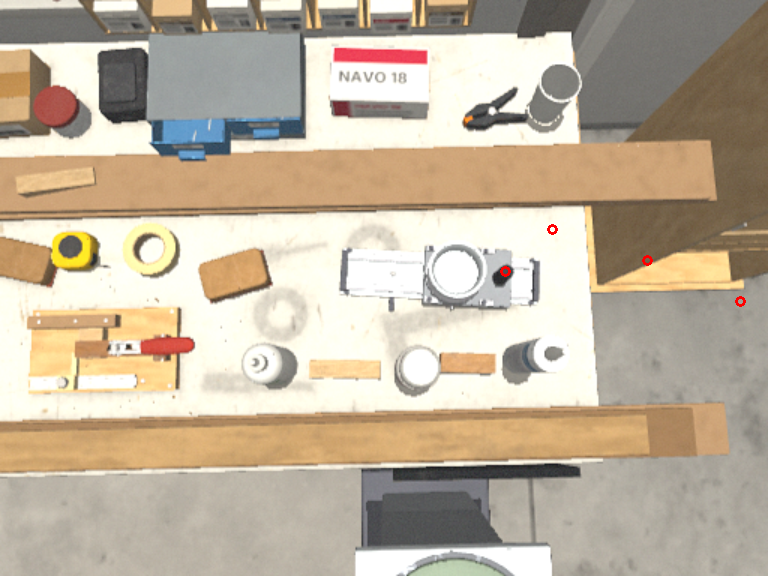

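Nothing stands in the swing space. I'll raise the tool and swing round with the jaws kept roughly radial, then across the rail at the knob.

>>> {"method": "step_arm", "body": {
  "series": [-0.05,0,0,0,0.085,-0.05,0,0,0,0.085,0,-0.002,-0.06,-6,0.085,0,-0.002,-0.06,-6,0.085,0,-0.002,-0.06,-6,0.085,0,-0.002,-0.06,-6,0.085,0,-0.002,-0.06,-6,0.085],
  "grip_force": 40
}}

```text
clock: 1.18
eef_pos: [0.4559, -0.4264, 0.3312]
tool_rot: [1.709, 0.787, -1.709]
wrist_force: [1.1, -1.0, -0.7]
opening: 0.997
```

```bash
cat >> h.py <<'E'
def delta(p,yaw):
    """print shift in present tool axes, in tool axes after turning to yaw(deg), and turn"""
    o=r.get_obs();M=R.from_rotvec(o["tool_rot"]).as_matrix();y0=np.degrees(np.arctan2(M[1,1],M[0,1]))
    d=np.array(p)-o["eef_pos"];t=-(yaw-y0)
    M2=M@R.from_rotvec([np.radians(t),0,0]).as_matrix()
    print("pos",o["eef_pos"].round(4),"yaw",round(y0,2),"F",o["wrist_force"].round(1),"tiltx",M[:2,0].round(3),"open",round(float(o["opening"]),3));print("now",(M.T@d).round(4),"after",(M2.T@d).round(4),"turn",round(t,2))
E
python3 -c "
from h import *
delta((.588,-.094,.331),-4.6)"
```

```text
pos [ 0.4559 -0.4264  0.3312] yaw -40.57 F [ 1.1 -1.  -0.7] tiltx [0. 0.] open 0.997
now [ 2.000e-04 -1.158e-01 -3.384e-01] after [ 2.000e-04  1.050e-01 -3.419e-01] turn -35.97
```

>>> {"method": "step_arm", "body": {
  "series": [0,-0.003,-0.06,-6,0.085,0,-0.003,-0.06,-6,0.085,0,-0.003,-0.06,-6,0.085,0,-0.003,-0.06,-6,0.085,0,-0.003,-0.06,-6,0.085,0,-0.003,-0.03,-6,0.085]
}}

```text
clock: 1.92
eef_pos: [0.5875, -0.1268, 0.3313]
tool_rot: [1.266, 1.173, -1.264]
wrist_force: [-0.0, -1.4, -0.8]
opening: 0.995
```

```bash
python3 -c "
from h import *
delta((.588,-.094,.055),-4.6)"
```

```text
pos [ 0.5875 -0.1268  0.3313] yaw -4.36 F [-0.  -1.4 -0.8] tiltx [0.    0.001] open 0.995
now [ 0.2763 -0.0021 -0.0325] after [ 0.2763 -0.0022 -0.0324] turn 0.24
```

>>> {"method": "step_arm", "body": {
  "series": [0,-0.002,-0.0325,0,0.085,0.06,0,0,0,0.085,0.06,0,0,0,0.085,0.06,0,0,0,0.085,0.04,0,0,0,0.085,0,0,0,0,0.085]
}}

```text
clock: 2.68
eef_pos: [0.5861, -0.0977, 0.1091]
tool_rot: [1.268, 1.173, -1.273]
wrist_force: [0.2, -0.9, 0.0]
opening: 0.996
```

Run:
```python
from h import *
delta((.588,-.094,.055),-4.6)
f=r.grab_frame("side");cv2.imwrite("pics/s2.png",cv2.resize(f["img"][120:310,190:400],None,fx=3,fy=3))
f=r.grab_frame("top");cv2.imwrite("pics/t2.png",cv2.resize(f["img"][130:270,210:410],None,fx=3,fy=3))
```

```text
pos [ 0.5861 -0.0977  0.1091] yaw -4.74 F [ 0.2 -0.9  0. ] tiltx [-0.005  0.001] open 0.996
now [ 0.0541  0.0019 -0.0038] after [ 0.0541  0.0019 -0.0038] turn -0.14
```

View pics/s2.png

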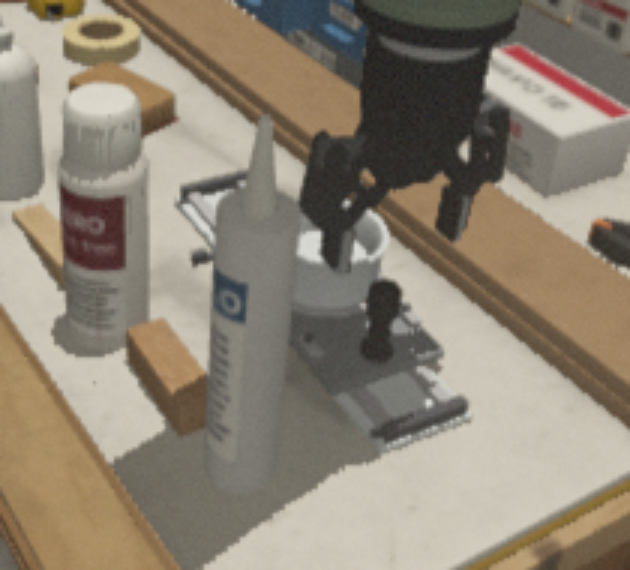

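View pics/t2.png

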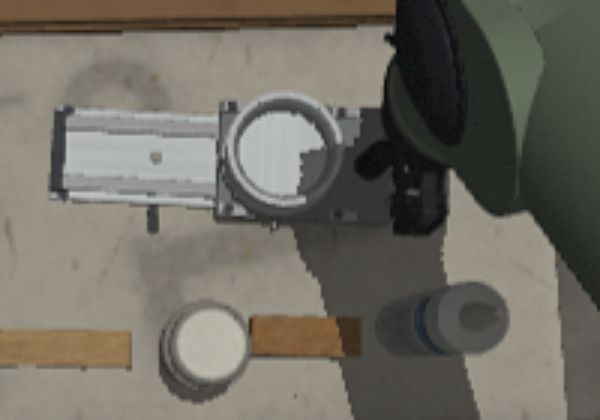

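The jaws are straddling the knob head (side view about (380,295)), and the gripper clears the ring and the cartridge. I'll lower and pinch.

>>> {"method": "step_arm", "body": {
  "series": [0.027,0.001,-0.002,0,0.085,0.026,0.001,-0.002,0,0.085,0,0,0,0,0.085,0,0,0,0,0.015,0,0,0,0,0.015,0,0,0,0,0.015,0,0,0,0,0.015,0,0,0,0,0.015],
  "grip_force": 30
}}

```text
clock: 3.78
eef_pos: [0.5898, -0.0942, 0.059]
tool_rot: [1.27, 1.169, -1.271]
wrist_force: [-4.9, -0.3, 11.8]
opening: 0.27
```

Run:
```python
from h import *
delta((.588,-.094,.055),-4.6)
```

```text
pos [ 0.5898 -0.0942  0.059 ] yaw -4.77 F [-4.9 -0.3 11.8] tiltx [-0. -0.] open 0.27
now [ 0.004  -0.0018 -0.0001] after [ 0.004  -0.0018 -0.0001] turn -0.17
```

>>> {"method": "step_arm", "body": {
  "series": [-0.003,0,0,0,0.015,0,0,-0.02,0,0.015,0,0,-0.025,0,0.015,0,0,-0.025,0,0.015,0,0,-0.02,0,0.015,0,0,0,0,0.015]
}}

```text
clock: 4.53
eef_pos: [0.597, -0.0025, 0.06]
tool_rot: [1.269, 1.172, -1.269]
wrist_force: [6.4, 1.1, -24.0]
opening: 0.268
```

Run:
```python
from h import *
delta((.588,-.094,.055),-4.6)
```

```text
pos [ 0.597  -0.0025  0.06  ] yaw -4.64 F [  6.4   1.1 -24. ] tiltx [-0.001  0.001] open 0.268
now [ 0.0049 -0.0016  0.0919] after [ 0.0049 -0.0016  0.0919] turn -0.04
```

>>> {"method": "step_arm", "body": {
  "series": [0.002,0,0,0,0.015,0,0,-0.003,0,0.015,0,0,-0.003,0,0.015,0,0,0,0,0.015]
}}

```text
clock: 5.03
eef_pos: [0.5975, 0.0014, 0.0597]
tool_rot: [1.27, 1.169, -1.271]
wrist_force: [-4.2, 0.9, 6.6]
opening: 0.265
```

>>> {"method": "step_arm", "body": {
  "series": [0,0,-0.0015,0,0.015,0,0,0,0,0.015]
}}

```text
clock: 5.28
eef_pos: [0.5976, 0.0028, 0.0597]
tool_rot: [1.27, 1.169, -1.271]
wrist_force: [-4.8, -0.2, 6.3]
opening: 0.264
```

>>> {"method": "step_arm", "body": {
  "series": [0,0,-0.0015,0,0.015,0,0,0,0,0.015]
}}

```text
clock: 5.52
eef_pos: [0.5977, 0.0045, 0.0597]
tool_rot: [1.27, 1.169, -1.271]
wrist_force: [-5.2, 0.8, 6.3]
opening: 0.263
```

>>> {"method": "step_arm", "body": {
  "series": [0,0,-0.0015,0,0.015,0,0,0,0,0.015]
}}

```text
clock: 5.78
eef_pos: [0.5979, 0.0061, 0.0597]
tool_rot: [1.27, 1.169, -1.271]
wrist_force: [-5.6, 1.2, 6.3]
opening: 0.262
```

>>> {"method": "step_arm", "body": {
  "series": [0,0,-0.0015,0,0.015,0,0,0,0,0.015]
}}

```text
clock: 6.02
eef_pos: [0.598, 0.0074, 0.0597]
tool_rot: [1.27, 1.169, -1.271]
wrist_force: [-4.0, -0.1, 5.9]
opening: 0.266
```

>>> {"method": "step_arm", "body": {
  "series": [0,0,-0.0015,0,0.015,0,0,0,0,0.015]
}}

```text
clock: 6.28
eef_pos: [0.5981, 0.0087, 0.0597]
tool_rot: [1.27, 1.169, -1.271]
wrist_force: [-4.4, -1.1, 6.8]
opening: 0.262
```

The force along the rail swings from pull to resistance around y of about 7 mm, which matches the vision estimate of 7.7 mm. I'll back off a little, release, rise and check with a picture.

>>> {"method": "step_arm", "body": {
  "series": [0,0,0.0015,0,0.015,0,0,0,0,0.085,0,0,0,0,0.085,0,0,0,0,0.085,0,0,0,0,0.085,-0.05,0,0,0,0.085,-0.06,0,0,0,0.085]
}}

```text
clock: 7.15
eef_pos: [0.5978, 0.0076, 0.1699]
tool_rot: [1.269, 1.171, -1.271]
wrist_force: [0.6, -0.1, 0.6]
opening: 0.996
```

>>> {"method": "step_arm", "body": {
  "series": [-0.06,0,0,0,0.085,-0.06,0,0,0,0.085,0,0,0.06,0,0.085,0,0,0.06,0,0.085,0,0,0.06,0,0.085,0,0,0.04,0,0.085,0,0,0,0,0.085]
}}

```text
clock: 8.02
eef_pos: [0.5792, -0.2154, 0.2889]
tool_rot: [1.273, 1.166, -1.275]
wrist_force: [0.1, 1.5, 0.1]
opening: 0.994
```

Run:
```python
from h import *
delta((.44,.056,.166),-4.6)
f=r.grab_frame("side");cv2.imwrite("pics/s3raw.png",f["img"]);cv2.imwrite("pics/s3.png",cv2.resize(f["img"][135:285,190:360],None,fx=4,fy=4,interpolation=cv2.INTER_CUBIC))
f=r.grab_frame("top");cv2.imwrite("pics/t3raw.png",f["img"]);cv2.imwrite("pics/t3.png",cv2.resize(f["img"][150:270,210:410],None,fx=4,fy=4,interpolation=cv2.INTER_CUBIC))
```

```text
pos [ 0.5792 -0.2154  0.2889] yaw -5.05 F [0.1 1.5 0.1] tiltx [-0.001 -0.001] open 0.994
now [ 0.1228 -0.1625 -0.2582] after [ 0.1228 -0.1605 -0.2594] turn -0.45
```

View pics/t3.png

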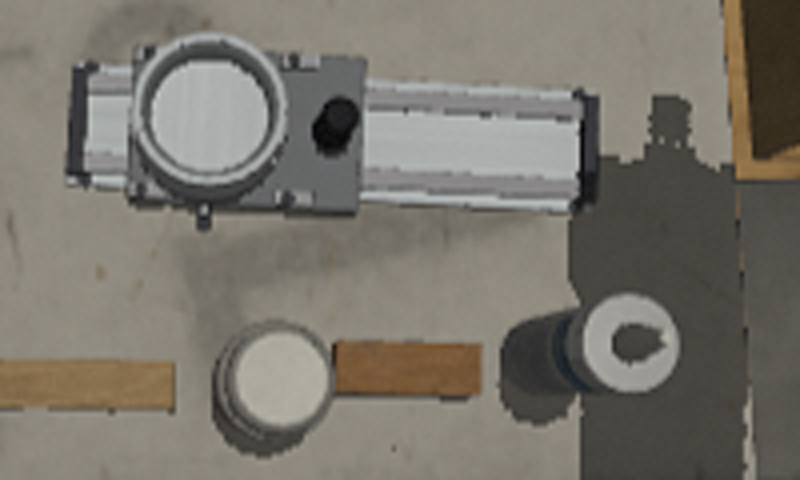

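View pics/s3.png

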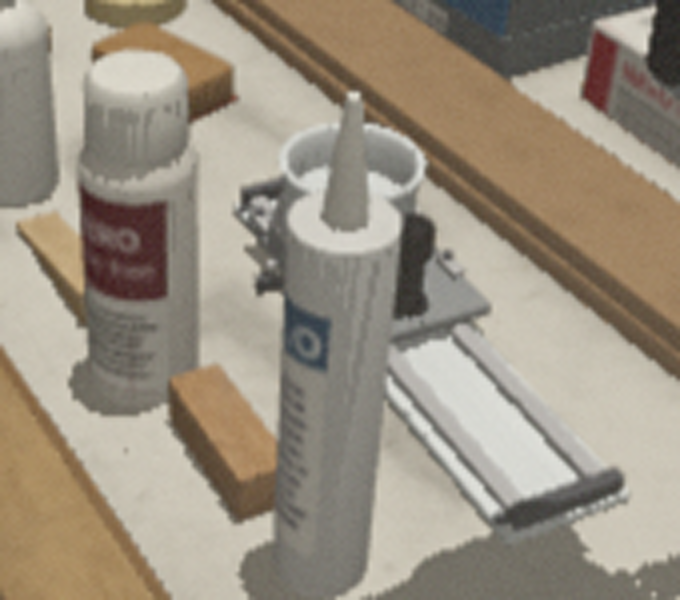

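The carrier's small pointer now sits right over the lug (both at column ~204), so it looks seated. Measuring the ring and the cap properly next.

Run:
```python
from h import *
f=r.grab_frame("top");s=r.grab_frame("side")
T=lambda x,y:((x+.5)/4-.5+210,(y+.5)/4-.5+150)
S=lambda x,y:((x+.5)/4-.5+190,(y+.5)/4-.5+135)
def rec(p,z): print("rec",onz(f,*p,z).round(4))
# rim outer extents
for nm,p in dict(L=(133,111),R=(288,112),T=(210,33),B=(210,188)).items(): print(nm,onz(f,*T(*p),.085).round(4))
print("ring top",onz(f,*T(210.5,110.5),.085).round(4),"side",onz(s,*S(353,166),.085).round(4))
print("capT",onz(f,*T(281,379),.205).round(4))
def tri(a,b):
    c1,d1=ray(f,*a);c2,d2=ray(s,*b);A=np.c_[d1,-d2];t=np.linalg.lstsq(A,c2-c1,rcond=None)[0];p,q=c1+t[0]*d1,c2+t[1]*d2;print("tri",((p+q)/2).round(4),"gap",np.linalg.norm(p-q).round(4))
tri(T(281,379),S(137,70));tri(T(210.5,110.5),S(353,166))
for z in(.205,):
  for nm,p in dict(L=(231,379),R=(331,379),T=(281,331),B=(281,428)).items(): print(nm,onz(f,*T(*p),z).round(4))
# automated cap contour in top
g=cv2.cvtColor(f["img"],cv2.COLOR_BGR2GRAY)[228:264,262:298];print(g[8:30:3,2:34:2])
```

```text
L [0.6008 0.1317 0.085 ]
R [0.5979 0.0393 0.085 ]
T [0.6473 0.0846 0.085 ]
B [0.5534 0.0871 0.085 ]
ring top [0.6    0.0855 0.085 ] side [0.6015 0.0803 0.085 ]
capT [0.4383 0.0557 0.205 ]
tri [0.4399 0.055  0.2064] gap 0.0036
tri [0.6022 0.0845 0.0821] gap 0.0038
L [0.439 0.081 0.205]
R [0.4377 0.0303 0.205 ]
T [0.4626 0.0549 0.205 ]
B [0.4138 0.0565 0.205 ]
[[114  94 102  99 138 171 169 168 168 170 171 173 108  97 138  79]
 [ 92 109  92 146 168 168 168 170 170 169 172 171 172 137 108  88]
 [ 75  87 109 172 170 170 168 169 170 170 171 171 174 173 102  87]
 [ 88  73 112 170 170 170 170 169 167 170 173 172 169 173 105  80]
 [ 68  87 102 176 169 165 167 170 169 171 170 171 170 169  95  61]
 [ 42 103  72 109 175 171 170 169 170 170 171 169 172 101 111 141]
 [ 61  44  80  65  99 141 169 175 173 172 166 138  91 101 142 138]
 [ 99  68  63  66  80  59  83  85  92  88  77  70 119 139 140 140]]
```

>>> {"method": "step_arm", "body": {
  "series": [0,0,-0.05,0,0.085,0,0,-0.055,0,0.085,0,0,-0.055,0,0.085,0,0,-0.055,0,0.085,0,0,-0.04,0,0.085,0,-0.05,0,0,0.085,0,-0.055,0,0,0.085,0,-0.055,0,0,0.085]
}}

```text
clock: 9.22
eef_pos: [0.4399, 0.0569, 0.2892]
tool_rot: [1.269, 1.17, -1.269]
wrist_force: [0.6, 1.0, 0.5]
opening: 1.0
```

Run:
```python
from h import *
delta((.441,.0555,.166),-4.6)
```

```text
pos [0.4399 0.0569 0.2892] yaw -4.64 F [0.6 1.  0.5] tiltx [ 0. -0.] open 1.0
now [0.1232 0.0012 0.0013] after [0.1232 0.0012 0.0013] turn -0.04
```

>>> {"method": "step_arm", "body": {
  "series": [0,0.001,0.001,0,0.085,0.04,0,0,0,0.085,0.04,0,0,0,0.085,0.042,0,0,0,0.085,0,0,0,0,0.085]
}}

```text
clock: 9.85
eef_pos: [0.4418, 0.0552, 0.1657]
tool_rot: [1.267, 1.173, -1.272]
wrist_force: [-0.4, 0.1, 2.1]
opening: 0.995
```

>>> {"method": "step_arm", "body": {
  "series": [0,0,0,0,0.045,0,0,0,0,0.045,0,0,0,0,0.045,0,0,0,0,0.045,0,0,0,0,0.045],
  "grip_force": 60
}}

```text
clock: 10.48
eef_pos: [0.4436, 0.0549, 0.1691]
tool_rot: [1.272, 1.167, -1.268]
wrist_force: [-3.1, 0.3, 13.9]
opening: 0.642
```

Run:
```python
from h import *
delta((.441,.0555,.166),-4.6)
f=r.grab_frame("side");cv2.imwrite("pics/s4.png",cv2.resize(f["img"][100:285,160:360],None,fx=3,fy=3))
```

```text
pos [0.4436 0.0549 0.1691] yaw -4.77 F [-3.1  0.3 13.9] tiltx [0.003 0.   ] open 0.642
now [ 0.0031 -0.0027 -0.0004] after [ 0.0031 -0.0027 -0.0004] turn -0.17
```

View pics/s4.png

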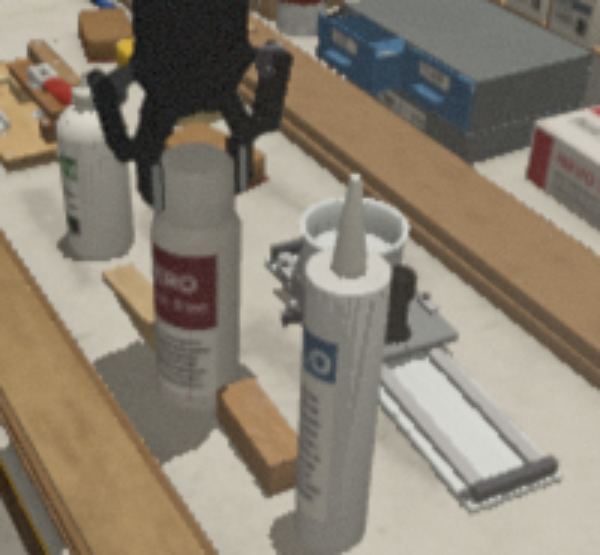

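Both pads are on the cap. I'll lift it.

>>> {"method": "step_arm", "body": {
  "series": [-0.02,0,0,0,0.045,-0.03,0,0,0,0.045,-0.035,0,0,0,0.045,-0.035,0,0,0,0.045,0,0,0,0,0.045],
  "grip_force": 80
}}

```text
clock: 11.15
eef_pos: [0.4439, 0.0548, 0.2903]
tool_rot: [1.273, 1.165, -1.266]
wrist_force: [-0.1, 0.4, -5.2]
opening: 0.634
```

Run:
```python
from h import *
delta((.604,.0855,.28),-4.6)
```

```text
pos [0.4439 0.0548 0.2903] yaw -4.78 F [-0.1  0.4 -5.2] tiltx [0.005 0.   ] open 0.634
now [ 0.0112  0.1569 -0.0439] after [ 0.0112  0.1571 -0.0434] turn -0.18
```

>>> {"method": "step_arm", "body": {
  "series": [0,0.02,-0.0055,0,0.045,0,0.035,-0.01,0,0.045,0,0.04,-0.011,0,0.045,0,0.035,-0.01,0,0.045,0,0.02,-0.0055,0,0.045,0,0.007,-0.002,0,0.045,0,0,0,0,0.045]
}}

```text
clock: 12.02
eef_pos: [0.6025, 0.0854, 0.2869]
tool_rot: [1.27, 1.169, -1.271]
wrist_force: [0.0, -1.0, -3.1]
opening: 0.637
```

Run:
```python
from h import *
delta((.604,.0855,.25),-4.6)
f=r.grab_frame("side");cv2.imwrite("pics/s5.png",cv2.resize(f["img"][70:270,160:360],None,fx=3,fy=3))
f=r.grab_frame("top");cv2.imwrite("pics/t5.png",cv2.resize(f["img"][100:270,150:410],None,fx=3,fy=3))
```

```text
pos [0.6025 0.0854 0.2869] yaw -4.75 F [ 0.  -1.  -3.1] tiltx [-0.001 -0.   ] open 0.637
now [ 0.0369  0.0015 -0.0002] after [ 0.0369  0.0015 -0.0002] turn -0.15
```

View pics/s5.png

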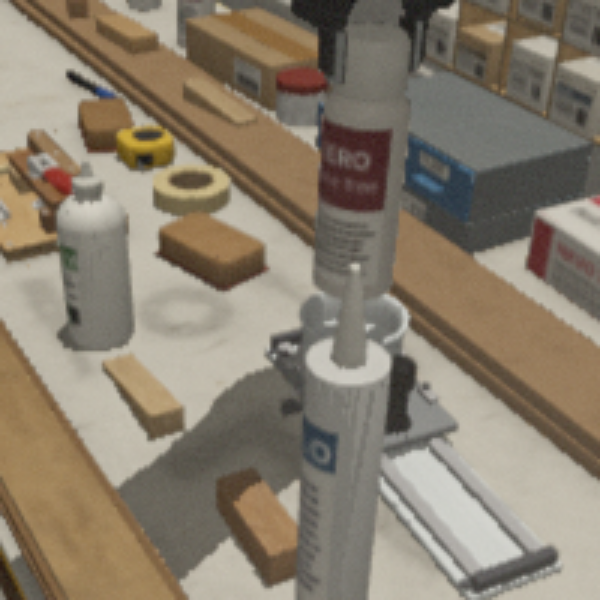

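View pics/t5.png

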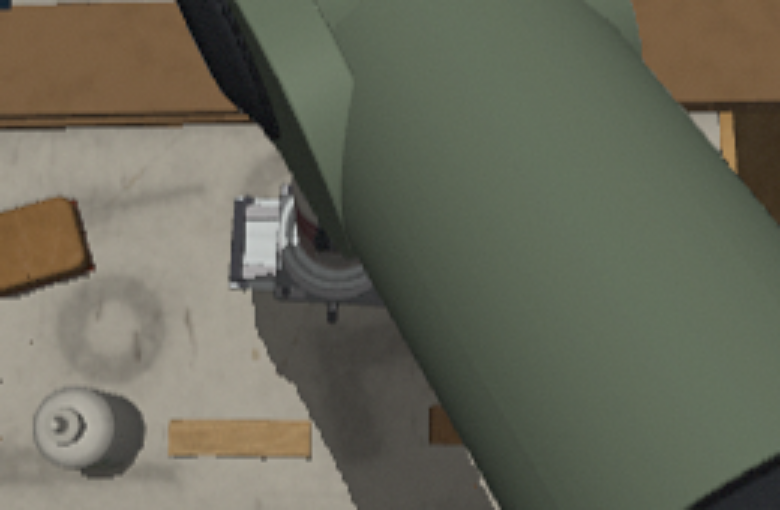

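In the side view the can is centred over the ring (can axis column ~353, ring centre ~354). I'll lower it in steps and watch the force.

>>> {"method": "step_arm", "body": {
  "series": [0.015,0.001,0,0,0.045,0.012,0,0,0,0.045,0.01,0,0,0,0.045,0,0,0,0,0.045]
}}

```text
clock: 12.62
eef_pos: [0.6035, 0.0853, 0.2493]
tool_rot: [1.269, 1.17, -1.271]
wrist_force: [0.2, 0.3, -3.4]
opening: 0.638
```

>>> {"method": "step_arm", "body": {
  "series": [0.008,0,0,0,0.045,0.008,0,0,0,0.045,0,0,0,0,0.045]
}}

```text
clock: 13.0
eef_pos: [0.6036, 0.0853, 0.2336]
tool_rot: [1.27, 1.169, -1.271]
wrist_force: [0.1, 0.3, -3.7]
opening: 0.633
```

>>> {"method": "step_arm", "body": {
  "series": [0.004,0,0,0,0.045,0.004,0,0,0,0.045,0,0,0,0,0.045]
}}

```text
clock: 13.38
eef_pos: [0.604, 0.0854, 0.2264]
tool_rot: [1.27, 1.169, -1.27]
wrist_force: [-0.6, 0.3, 1.4]
opening: 0.635
```

The can has reached the floor at z of about 0.226, as predicted, with no side force. Pressing down.

>>> {"method": "step_arm", "body": {
  "series": [0.004,0,0,0,0.045,0.004,0,0,0,0.045,0.003,0,0,0,0.045,0,0,0,0,0.045]
}}

```text
clock: 13.88
eef_pos: [0.6041, 0.0855, 0.2156]
tool_rot: [1.271, 1.168, -1.27]
wrist_force: [-3.1, 0.2, 8.8]
opening: 0.638
```

>>> {"method": "step_arm", "body": {
  "series": [0.002,0,0,0,0.045,0.001,0,0,0,0.045,0,0,0,0,0.045]
}}

```text
clock: 14.25
eef_pos: [0.6041, 0.0855, 0.2129]
tool_rot: [1.271, 1.168, -1.269]
wrist_force: [-2.6, 0.3, 10.7]
opening: 0.642
```

>>> {"method": "step_arm", "body": {
  "series": [0.001,0,0,0,0.045,0.001,0,0,0,0.045,0,0,0,0,0.045]
}}

```text
clock: 14.62
eef_pos: [0.6043, 0.0859, 0.2121]
tool_rot: [1.271, 1.168, -1.268]
wrist_force: [-7.9, 0.0, 27.8]
opening: 0.634
```

The force jumped from 11 N to 28 N at z=0.212 after about 14 mm of travel, so the ring has bottomed. I'll check visually and see whether the force holds.

>>> {"method": "step_arm", "body": {
  "series": [0,0,0,0,0.045,0,0,0,0,0.045,0,0,0,0,0.045,0,0,0,0,0.045]
}}

```text
clock: 15.12
eef_pos: [0.6043, 0.0858, 0.2121]
tool_rot: [1.271, 1.168, -1.268]
wrist_force: [-7.2, -0.4, 27.7]
opening: 0.636
```

Run:
```python
from h import *
delta((.604,.0855,.212),-4.6)
f=r.grab_frame("side");cv2.imwrite("pics/s6.png",cv2.resize(f["img"][90:270,200:340],None,fx=4,fy=4,interpolation=cv2.INTER_CUBIC)[:, :])
f=r.grab_frame("top");cv2.imwrite("pics/t6.png",cv2.resize(f["img"][150:240,210:310],None,fx=6,fy=6,interpolation=cv2.INTER_CUBIC))
im=cv2.imread("pics/s6.png");print(im.shape)
cv2.imwrite("pics/s6.png",im[:600])
```

```text
pos [0.6043 0.0858 0.2121] yaw -4.76 F [-7.2 -0.4 27.7] tiltx [0.002 0.   ] open 0.636
now [ 0.0001 -0.0003  0.0004] after [ 0.0001 -0.0003  0.0004] turn -0.16
(720, 560, 3)
```

View pics/s6.png

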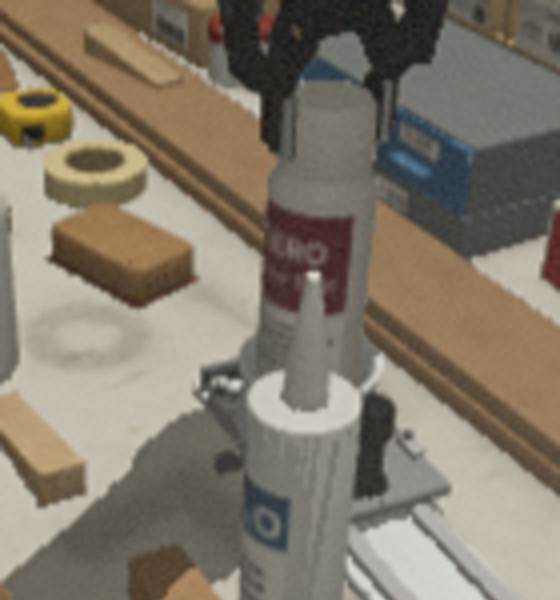

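View pics/t6.png

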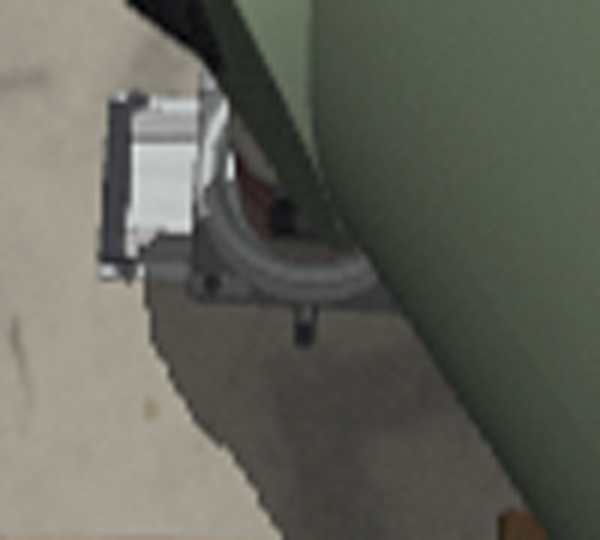

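Run:
```python
from h import *
f=r.grab_frame("side")
for z in(.244,.248,.262):
    u,v=proj(f,(.604,.0855,z));print(z,(u-200+.5)*4-.5,(v-90+.5)*4-.5)
print(r.get_obs()["wrist_force"].round(1),r.get_obs()["clock"])
```

```text
0.244 329.59323478046394 102.32224364680462
0.248 330.0950771014095 95.60592145298375
0.262 331.8747296411191 71.78824137527249
[-8.4  0.4 27.3] 15.275
```

The cap-top centre at about (332,96) matches a height of 0.248 m, so the can is fully down and hasn't slipped in the grip. Handing in.

```bash
python3 -c "
from h import *
print(r.job_done())
o=r.get_obs();print(o['clock'],o['wrist_force'].round(1),o['eef_pos'].round(4))"
```

```text
the job is handed in; nothing more can be done
None
the job is handed in; nothing more can be done
```

I slid the carrier about 100 mm by its knob to the loading station and let go of it. Then I gripped the spray can by its cap, stood it in the ring cradle and pressed the ring home. The job was handed in at about 15.3 s, with the arm still gripping the can (80 N grip setting) and pressing it down. No verdict was reported.

**Last checks:**
- **Carrier:** its pointer lined up with the index lug, and the plate's left edge looked unchanged against the rail end after pressing. The detent click itself was weak in the force reading (about ±1 N along the rail). I judged the seating from the pictures and the measured travel.
- **Ring:** the can met the cradle floor at a tool height of about 0.226 m, and the ring bottomed at 0.212 m. That is 14 mm of travel, with the force jumping from 11 N to a steady 27–28 N.
- **Can:** in the side view the cap top is at about 0.248 m, where a can standing on the lowered floor should be. So it did not slip in the grip, and it stands upright.
- **Sideways force:** about 7–8 N in x remained while pressing.
- **Camera disagreement:** camera x positions read about 2–4 mm smaller than where the gripper found things. I corrected the placing for this.
- **Other things:** none looked disturbed in the pictures. I did not measure their positions again.

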